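Open the rice bin's vent by one click

TASK

The rice needs airing: with the fingertips, turn the knurled vent dial on the lid of the rectangular rice bin clockwise (seen from above), from shut to its next click stop at half open, and leave it resting in that click. Do it gently by friction, without pinching or lifting anything or shifting the bin; leave the same dial on the round tea caddy as it is, do not disturb the other things, and finish clear of everything.

Things in the scene. Friction and masses are not known exactly. Their poses are not given: they have to be found in the camera images.
- rice_bin: loose rectangular bin of clear polycarbonate with a flat white lid, 150 (its x) x 130 (its y) x 150 mm to the top of the lid, 2.1 to 3.4 kg, a paper rice packet inside; the vent dial stands centred on the lid. Origin at the centre of its underside, z up.
- rice_dial_top (a point): centre of the flat top face of the rice bin's vent dial, 171 mm above the table. Dial: dark knurled metal disc 96 mm across and 20 mm tall (1 mm above the lid), vertical axis, flat top with a thin flush white pointer line to the rim. Press lightly (about 5 to 10 N) near the rim of the top and drag round, or rub the rim; too wide to be gripped. Turning needs at most about 0.06 N m.
- rice_dial_mark (a point): outer end of the pointer line on the top face of the rice bin's dial, 42 mm from the dial's axis; it turns with the dial. At joint value 0 it lies toward the bin's own -x, at the half open click it lies 45 degrees clockwise of that. Three dark studs on the lid, 55 mm from the axis, mark the three clicks.
- rice_dial (a joint): angle of the rice bin's vent dial, rad, growing clockwise seen from above. Clicks (sprung detents) at 0 (shut, the start), 0.785 (half open, wanted) and 1.571 (fully open); stops 0.12 beyond the end clicks. Let go, the dial snaps to the nearest click, tipping over at about 0.39 and 1.18.
- tea_caddy: loose round stainless steel tin, 126 mm across, 120 mm to the top of its lid, 1.2 kg, with a dial like the bin's on top (its top at 141 mm). Origin at the centre of its underside. Not to be disturbed.
- caddy_dial (a joint): angle of the tea caddy's dial, rad, clockwise from above; starts at about 0 and must stay there.
- sugar_pot: bystander: white ceramic sugar pot with a knobbed lid, 80 mm across, 99 mm tall; origin at the centre of its underside; stands between bin and caddy.
- honey_jar: bystander: glass honey jar, 68 mm across, 95 mm tall; origin at the centre of its underside.
- scoop: bystander: lime plastic scoop lying flat, about 190 mm long, 52 mm wide, 32 mm tall; origin on its underside at the bowl's middle, handle toward its own -x.
- spice_jar: bystander: small glass spice jar, 48 mm across, 95 mm tall; origin at the centre of its underside.
- measuring_cup: bystander: steel measuring mug, 76 mm across, 70 mm tall, handle to its +y; origin at the centre of its underside.
- bowl: bystander: small blue ceramic bowl, 110 mm across, 45 mm tall; origin at the centre of its underside.

How it is judged (in metres and radians):
On the way:
1. the fingertips turn the rice bin's dial out of its shut click (value of joint rice_dial above 0.2 rad and contact force between the fingers and rice_bin above 0.3 N), for 0.04 s.
At the end, for the whole second after the job is handed in: The rice bin's dial rests in its middle click (0.66 to 0.91 rad), the bin stands level within 30 mm of where it was; the caddy's dial is still within 0.15 rad of shut, and the caddy and the other things are within 20 mm of where they were (value of joint rice_dial between 0.66 and 0.91 rad and velocity of joint rice_dial between -0.1 and 0.1 rad/s and height (world z) of rice_bin below 0.005 m and angle between rice_bin's own z axis and vertical below 0.05 rad and linear speed of rice_bin below 0.01 m/s and distance of rice_bin from where it was at the start of the episode below 0.03 m and value of joint caddy_dial between -0.15 and 0.15 rad and distance of each of tea_caddy, sugar_pot, honey_jar, scoop, spice_jar, measuring_cup, bowl from where it was at the start of the episode below 0.02 m); the robot touches nothing.
It fails at once if the rice bin is lifted or tipped (height (world z) of rice_bin above 0.01 m or angle between rice_bin's own z axis and vertical above 0.1 rad).
It fails at once if the rice bin is shoved more than 30 mm (distance of rice_bin from where it was at the start of the episode above 0.03 m).
It fails at once if the bin or its dial is pressed or squeezed with more than 40 N (contact force between the fingers and rice_bin above 40 N).
It fails at once if the tea caddy's dial is turned or the caddy moved (value of joint caddy_dial above 0.25 rad or distance of tea_caddy from where it was at the start of the episode above 0.02 m).
It fails at once if another thing is moved more than 20 mm or lifted (distance of any of sugar_pot, honey_jar, scoop, spice_jar, measuring_cup, bowl from where it was at the start of the episode above 0.02 m).
It also fails if it takes over 35 s, if anything falls off the work surface, if the arm or the gripper's body presses on something with over 40 N, if the wrist force passes 120 N, or if a joint passes its speed limit or range.

ROBOT

A 6-joint arm with a two-finger parallel gripper is mounted at the origin on the work surface. World frame = base frame: x ahead of the robot, y to its left, z up, the work surface at z = 0. Lengths are in mm, angles in degrees, forces in N, time in s.
With the tool pointing down it reaches from about 350 to 850 mm from the base axis. Payload 8.1 kg.
Tool frame: the origin (TCP) lies at the very end of the fingers, on their centre line; the grasp point (between the pads) lies 19 mm behind it; z points along the fingers, y is the direction in which the jaws open and shut (so a half turn about z gives the same grasp; the last joint's range is limited). The gripper opens to 85 mm and grips with 20 to 120 N. Pads are 22 mm wide; open, the fingers measure 114 mm over their backs; the gripper's body (76 mm by 85 mm) begins 54 mm behind the grasp point. The pads swing forward as they close: fully open they stand 13 mm farther back than shut.
Start: joints at [-68.148, 7.471, 85.268, -0, 87.261, -4.893], TCP at [270.038, -535.803, 231.292] pointing down, gripper open.
Joint ranges: [-169.43, 169.43], [-51.17, 129.36], [1.28, 143.12], [-76.62, 256.62], [0, 156.53], [-152.29, 152.29]. Speed limits (degrees/s): [136.94, 136.94, 159.86, 180, 180, 180].

INTERFACE

Orientations are given as [roll, pitch, yaw] about the fixed x, y, z axes, in that order (R = Rz(yaw) Ry(pitch) Rx(roll)).
In Python, from bench import r, eyes gives the robot as it stands. The module is installed in compiled form; this text tells all that it offers.
- The arm moves only by the tool play_rows, never from a script. Its argument "deltas" is a list of rows, each a list of 3 entries, a list of its own where there are three numbers: the shift along the tool's x, y, z in m, then the turn, a rotation vector about the tool's x, y, z in rad, then the closure, from 0 (fully open) to 1 (shut). A call has 1 to 8 rows; each row shifts and turns the pose as measured when the row begins, along the tool's axes as they then stand; what a row does not reach is not made up. A row lasts 1/8 s, in which the tool goes at most 62.5 mm and 10.7 degrees, less where a joint would pass 70% of its speed; a pose out of reach is approached as far as the arm can. A call with a gripper value outside its range is refused whole. The fingers move at their own pace and stop on an object; "force" is the grip in N (left out, the last holds). Time passes only in rows, so rows that do not move let the fingers close. It gives the time, the measured TCP pose, the force and the opening at its end, in the units of the state.
- r.sense(): the state, without advancing time (a new reading comes with each control period).
- eyes.snapshot(name): name is "scene" or "top"; returns the picture (420x560x3 uint8, red, green, blue); there is no depth.
- eyes.get_calibration(name): a dict with "mtx" (3x3 intrinsics, pixels), "D" ([k1, k2, p1, p2, k3] as OpenCV has them; the pictures are not rectified), "R" (3x3) and "t" (3): a world point X has camera coordinates R X + t. Camera axes: x right, y down, z forward; pixel columns grow to the right and rows downward; lengths in mm; the calibration is good to about 2 mm. A picture is of the moment at which its call begins. get_calibration takes no time and is no camera call.
- r.hand_in(): hands the job in, once; it reports no verdict.
The state is a dict: "time": time; "joint_pos": joint angles; "qd": joint speeds; "joint_efforts": joint torques, N m; "tool_pos": TCP position; "tcp_rot": TCP orientation; "ft_force": force on the tool from outside, world axes, zero at the start; "wrist_torque": the same for the moment, N m; "finger_gap": finger opening in mm.
Only numpy, scipy, OpenCV 4.12 (cv2) and the standard library are available. Lean on these libraries where they do the work, as an engineer would, in place of code of your own. Each camera call takes 0.05 s, during which the arm holds its last target. There are 200 camera calls.

## Working session

There is one attempt and no reset: what is moved stays moved. The work goes in short steps, Python scripts to look and compute and a tool call to move; the robot and the scene stay as the last step left them, time stands still between calls to the robot, and variables do not carry over. Pictures are saved under pics/ and viewed, about 8 in all and at most 12, crops included, and the job is handed in when it is done.

Besides the shell and the picture viewer there is one more tool, called after ">>>" by a JSON object that holds its "op" and its "data", one argument or row to a line. play_rows: Moves the arm, as the interface text tells. Its arguments: {"type":"object","properties":{"deltas":{"type":"array"},"force":{"type":"number"}},"required":["deltas"]}

```bash
mkdir -p pics
python3 - <<'E'
from bench import r, eyes
import cv2
print(r.sense())
for n in("scene","top"):
    cv2.imwrite(f"pics/{n}1.png",eyes.snapshot(n)[:,:,::-1]); print(n,eyes.get_calibration(n))
E
```

```text
{'time': 0.0, 'joint_pos': array([-6.81484340e+01,  7.51444448e+00,  8.53295518e+01,  1.05970338e-03,
        8.72625610e+01, -4.89375814e+00]), 'qd': array([-0.01770301, -0.02254718,  0.06359421, -0.05211057,  0.00751283,
        0.04546409]), 'joint_efforts': array([ 9.39514430e-04, -5.69403577e+01, -5.00544798e+01, -2.60782781e-04,
        1.50317472e-02, -3.47978585e-06]), 'tool_pos': array([ 269.82715808, -535.28181107,  230.24875032]), 'tcp_rot': array([-1.79893921e+02, -1.01447698e-02,  2.67452632e+01]), 'ft_force': array([-0.43811508,  0.99379739,  0.08153363]), 'wrist_torque': array([-0.04923535, -0.03518952,  0.01850213]), 'finger_gap': 85.07174421709632}
scene {'mtx': array([[507.38237503,   0.        , 278.92989264],
       [  0.        , 507.38237503, 213.62329803],
       [  0.        ,   0.        ,   1.        ]]), 'D': array([-0.12314999,  0.        ,  0.        ,  0.        ,  0.        ]), 'R': array([[-0.75835048,  0.65181629,  0.00633013],
       [ 0.53543834,  0.62843124, -0.56425168],
       [-0.37176649, -0.42451114, -0.82557857]]), 't': array([ 499.46098276, -249.59922913, 1811.12830507])}
top {'mtx': array([[402.96199901,   0.        , 278.2285312 ],
       [  0.        , 402.96199901, 205.90795291],
       [  0.        ,   0.        ,   1.        ]]), 'D': array([-0.0527188,  0.       ,  0.       ,  0.       ,  0.       ]), 'R': array([[-6.16075686e-03, -9.99980945e-01,  3.93669880e-04],
       [-9.92862160e-01,  6.07000686e-03, -1.19112912e-01],
       [ 1.19108253e-01, -1.12468562e-03, -9.92880637e-01]]), 't': array([ -11.04676619,  627.78694648, 1102.04843129])}
```

View pics/top1.png

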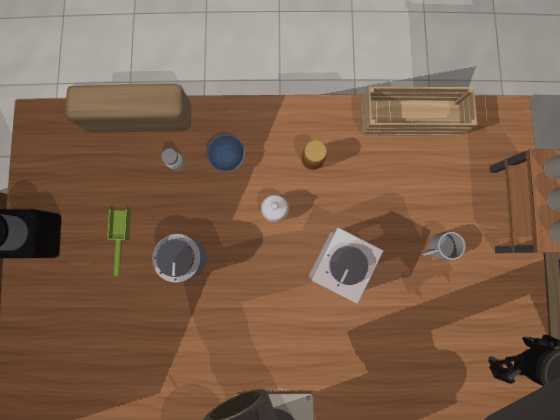

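View pics/scene1.png

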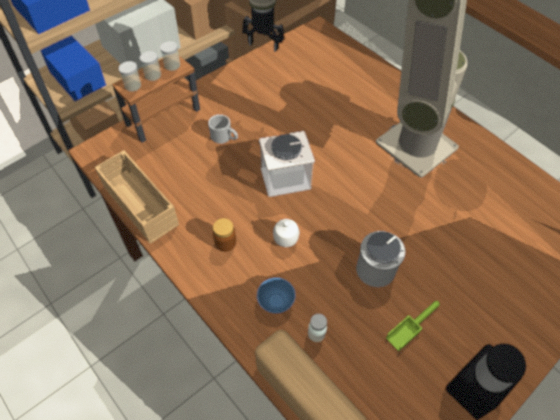

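The top view shows the bin dial at about (349,265), with its pointer running toward (342,281). The caddy is at (177,258) and the sugar pot at (274,207). Next I'll take an enlarged crop and locate the dial by projection.

```bash
cat > h.py <<'E'
import cv2, numpy as np
from bench import r, eyes
def px2w(n,uv,z):
    c=eyes.get_calibration(n); R,t=np.array(c["R"]),np.array(c["t"])
    p=cv2.undistortPoints(np.array([[uv]],float),c["mtx"],c["D"])[0,0]
    d=R.T@np.array([p[0],p[1],1]); o=-R.T@t
    return (o+d*(z-o[2])/d[2]).round(1)
def w2px(n,X):
    c=eyes.get_calibration(n)
    return cv2.projectPoints(np.array(X,float).reshape(-1,1,3),cv2.Rodrigues(np.array(c["R"]))[0],np.array(c["t"]),c["mtx"],c["D"])[0][:,0]
def shot(n,f,x0,y0,w,h,s,save=True):
    im=eyes.snapshot(n)[:,:,::-1]; cv2.imwrite(f,cv2.resize(im[y0:y0+h,x0:x0+w],None,fx=s,fy=s,interpolation=cv2.INTER_CUBIC)); return im
E
python3 - <<'E'
from h import *
im=shot("top","pics/t2.png",300,215,95,95,6)
hsv=cv2.cvtColor(np.ascontiguousarray(im),cv2.COLOR_BGR2HSV)
print(px2w("top",(349,265),171),px2w("top",(343,280),171),px2w("top",(274,207),95),px2w("top",(177,258),141),px2w("top",(447,245),70),px2w("top",(315,152),95))
E
```

```text
[ 464.3 -187.8  171. ] [ 428.  -172.2  171. ] [617.9  -3.5  95. ] [483.6 243.2 141. ] [ 513.  -477.1   70. ] [ 768.5 -116.2   95. ]
```

View pics/t2.png

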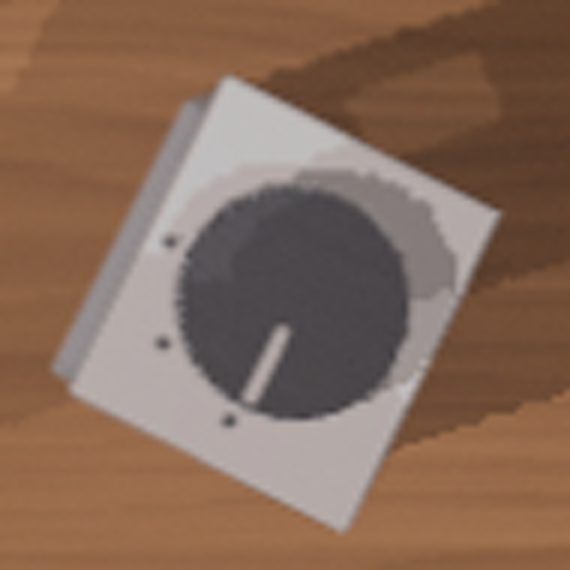

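The crop puts the bin dial centre at about (349.3,265.2), with the pointer end at (341.7,282) still on the shut stud. The other two studs lie clockwise of it. I plan to part-open the fingers so both tips straddle the axis on the dial top, press lightly, and twist the wrist clockwise. That applies a pure couple with no side push on the bin.

>>> {"op": "play_rows", "data": {
  "deltas": [
    [[0.047,-0.032,0],[0,0,0],0.3],
    [[0.047,-0.032,0],[0,0,0],0.3],
    [[0.047,-0.032,0],[0,0,0],0.3],
    [[0.047,-0.032,0],[0,0,0],0.3],
    [[0.047,-0.032,0],[0,0,0],0.3],
    [[0.047,-0.032,0],[0,0,0],0.3],
    [[0.047,-0.032,0],[0,0,0],0.3],
    [[0,0,0],[0,0,0],0.3]
  ],
  "force": 20
}}

```text
time: 1.15
tool_pos: [467.0, -176.3, 228.1]
tcp_rot: [-179.7, -0.0, 26.6]
ft_force: [0.2, -0.4, 0.5]
finger_gap: 59.8
```

>>> {"op": "play_rows", "data": {
  "deltas": [
    [[-0.007,0.01,0.02],[0,0,0],0.3],
    [[0,0,0.01],[0,0,0],0.3],
    [[0,0,0],[0,0,0],0.3]
  ]
}}

```text
time: 1.52
tool_pos: [464.4, -189.2, 197.1]
tcp_rot: [-179.7, 0.0, 26.6]
ft_force: [-0.3, -0.6, 0.3]
finger_gap: 59.7
```

Run:
```python
from h import *
a=shot("top","pics/a3.png",300,205,110,110,5); b=shot("scene","pics/b3.png",230,80,120,120,5)
f=lambda m,x,y,w:cv2.resize(m[y:y+w,x:x+w],(390,390),interpolation=cv2.INTER_CUBIC)
cv2.imwrite("pics/c3.png",np.hstack([f(a,300,205,110),f(b,230,80,120)]))
s=r.sense();print(s["tool_pos"],s["tcp_rot"],s["ft_force"],s["finger_gap"])
```

```text
[ 464.990001   -189.3376929   198.12301644] [-1.79789085e+02 -1.05527378e-02  2.66444802e+01] [-0.18639683 -0.02074943  0.1524756 ] 60.05122603149539
```

View pics/c3.png

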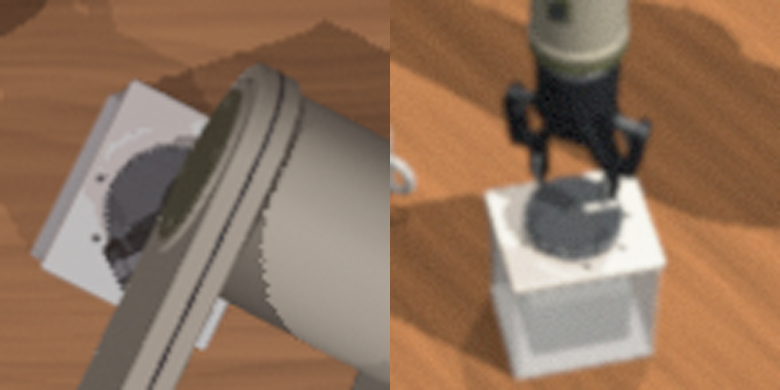

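Both fingertips hang over the dial, roughly either side of its axis. The right panel shows the pointer near (600,207). I'll lower in small steps and watch the force.

>>> {"op": "play_rows", "data": {
  "deltas": [
    [[0,0,0.012],[0,0,0],0.3],
    [[0,0,0.008],[0,0,0],0.3],
    [[0,0,0.002],[0,0,0],0.3]
  ]
}}

```text
time: 2.0
tool_pos: [465.3, -189.8, 175.8]
tcp_rot: [-179.9, -0.1, 26.6]
ft_force: [-0.3, 0.5, -0.3]
finger_gap: 59.5
```

>>> {"op": "play_rows", "data": {
  "deltas": [
    [[0,0.001,0.003],[0,0,0],0.3],
    [[0,0,0.002],[0,0,0],0.3]
  ]
}}

```text
time: 2.25
tool_pos: [465.9, -190.7, 170.5]
tcp_rot: [-179.9, -0.1, 26.6]
ft_force: [0.1, 0.4, -0.9]
finger_gap: 60.0
```

>>> {"op": "play_rows", "data": {
  "deltas": [
    [[0,0,0.002],[0,0,0],0.3]
  ]
}}

```text
time: 2.38
tool_pos: [466.0, -190.8, 168.6]
tcp_rot: [-179.9, -0.1, 26.6]
ft_force: [-0.2, 0.3, -0.3]
finger_gap: 60.2
```

>>> {"op": "play_rows", "data": {
  "deltas": [
    [[0,0,0.001],[0,0,0],0.3]
  ]
}}

```text
time: 2.5
tool_pos: [466.0, -190.8, 167.5]
tcp_rot: [-179.9, -0.1, 26.6]
ft_force: [0.0, -0.1, -0.6]
finger_gap: 59.8
```

>>> {"op": "play_rows", "data": {
  "deltas": [
    [[0,-0.002,0.001],[0,0,0],0.3]
  ]
}}

```text
time: 2.62
tool_pos: [465.2, -189.0, 166.6]
tcp_rot: [-179.9, -0.1, 26.6]
ft_force: [0.9, 0.4, 0.4]
finger_gap: 59.4
```

>>> {"op": "play_rows", "data": {
  "deltas": [
    [[0,0,0.001],[0,0,0],0.3]
  ]
}}

```text
time: 2.75
tool_pos: [465.2, -188.8, 165.9]
tcp_rot: [-179.9, -0.1, 26.6]
ft_force: [-3.8, 1.9, 9.3]
finger_gap: 59.9
```

>>> {"op": "play_rows", "data": {
  "deltas": [
    [[0,0,0.001],[0,0,0],0.3]
  ]
}}

```text
time: 2.88
tool_pos: [465.2, -188.8, 165.9]
tcp_rot: [-179.9, -0.1, 26.6]
ft_force: [-5.7, 1.9, 10.1]
finger_gap: 60.0
```

Contact is made at about 10 N. I'll begin the twist, with positive turn about the downward tool z being clockwise from above.

>>> {"op": "play_rows", "data": {
  "deltas": [
    [[0,0,0.001],[0,0,0.1],0.3]
  ]
}}

```text
time: 3.0
tool_pos: [465.3, -188.9, 165.9]
tcp_rot: [-179.9, -0.1, 20.8]
ft_force: [-3.6, 0.6, 8.1]
finger_gap: 59.6
```

>>> {"op": "play_rows", "data": {
  "deltas": [
    [[0,0,0.001],[0,0,0.1],0.3]
  ]
}}

```text
time: 3.12
tool_pos: [465.3, -188.9, 166.0]
tcp_rot: [-180.0, -0.1, 14.9]
ft_force: [-3.6, 1.5, 6.4]
finger_gap: 60.1
```

Run:
```python
from h import *
a=shot("top","pics/a4.png",300,205,110,110,5); b=shot("scene","pics/b4.png",255,125,65,65,9)
s=r.sense();print(s["tool_pos"],s["tcp_rot"],s["ft_force"],s["wrist_torque"])
```

```text
[ 465.3180559  -188.92592959  165.96635087] [-1.79958530e+02 -1.11761158e-01  1.49135125e+01] [-4.47190051  1.05544142  7.369937  ] [0.15916336 0.6669612  0.08314739]
```

View pics/b4.png

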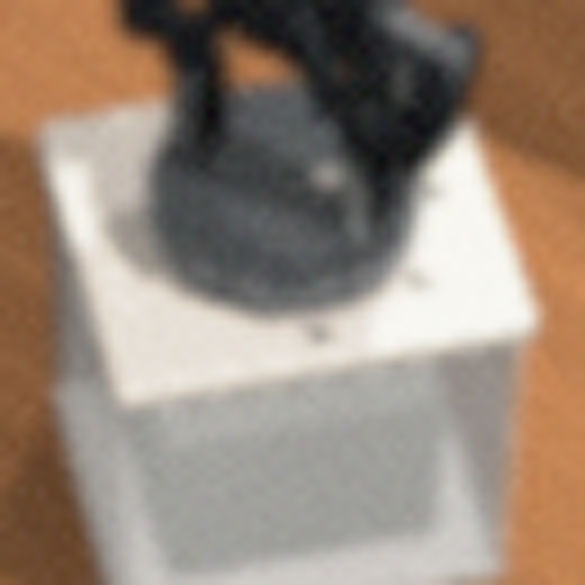

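The right finger sits over the pointer and only its inner end shows, near (325,175). I'll carry on turning.

>>> {"op": "play_rows", "data": {
  "deltas": [
    [[0,0,0.001],[0,0,0.1],0.3],
    [[0,0,0.001],[0,0,0.1],0.3],
    [[0,0,0.001],[0,0,0.1],0.3]
  ]
}}

```text
time: 3.6
tool_pos: [465.5, -189.2, 165.9]
tcp_rot: [-180.0, -0.2, -2.8]
ft_force: [-4.0, 1.7, 7.4]
finger_gap: 59.4
```

Run:
```python
from h import *
b=shot("scene","pics/b5.png",255,125,65,65,9)
s=r.sense();print(s["tool_pos"],s["tcp_rot"],s["ft_force"],s["wrist_torque"])
```

```text
[ 465.54949339 -189.20235313  165.9563244 ] [-1.79996981e+02 -1.68284254e-01 -3.06847610e+00] [-3.43435111  1.89632666  7.86916589] [ 0.21182623  0.66950135 -0.02920532]
```

View pics/b5.png

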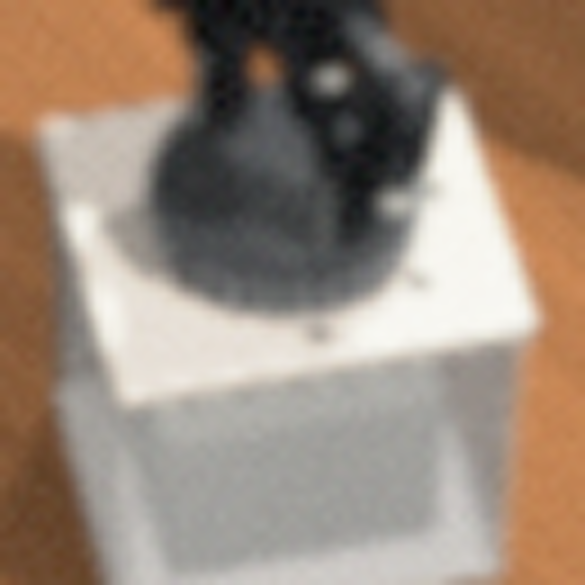

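The pointer's outer end now shows at crop (395,205), close to the shut stud at (430,188). The dial may have slipped, so I'll compute its angle.

Run:
```python
from h import *
c=np.array([465,-188.5])
for k in [(395,205),(405,203),(430,188),(418,280),(318,332)]:
    p=px2w("scene",(255+k[0]/9-.4,125+k[1]/9-.4),171 if k[0]<410 and k[1]<210 else 151)
    v=p[:2]-c; print(k,p,np.hypot(*v),np.degrees(np.arctan2(v[1],v[0])))
for a in (156,141,126,111):
  print(a,[( (w2px("scene",[465+q*np.cos(np.radians(a)),-188.5+q*np.sin(np.radians(a)),171])[0]-[254.6,124.6])*9).round() for q in (12,42)])
```

```text
(395, 205) [ 445.8 -156.2  171. ] 37.57565701355068 120.7284032160813
(405, 203) [ 442.6 -154.6  171. ] 40.63213014352065 123.45541035534457
(430, 188) [ 418.5 -167.   151. ] 51.22987409705396 155.18580300946485
(418, 280) [ 450.4 -138.   151. ] 52.56814624846496 106.12505283868684
(318, 332) [ 492.3 -142.8  151. ] 53.23326027964096 59.146995481107496
156 [array([324., 171.]), array([407., 153.])]
141 [array([326., 178.]), array([412., 176.])]
126 [array([325., 185.]), array([410., 200.])]
111 [array([322., 191.]), array([399., 222.])]
```

The pointer is at about 124°, so the dial has turned about 31°, matching the wrist's 29.7° with no slip. About 14° remain, then I'll lift off.

>>> {"op": "play_rows", "data": {
  "deltas": [
    [[0,0,0.001],[0,0,0.1],0.3],
    [[0,0,0.001],[0,0,0.1],0.3],
    [[0,0,0.001],[0,0,0.05],0.3],
    [[0,0,0.0],[0,0,0.0],0.3]
  ]
}}

```text
time: 4.15
tool_pos: [465.7, -189.5, 166.3]
tcp_rot: [180.0, -0.3, -17.9]
ft_force: [-0.1, 0.7, -0.3]
finger_gap: 60.0
```

>>> {"op": "play_rows", "data": {
  "deltas": [
    [[0,0,-0.004],[0,0,0],0.3],
    [[0,0,-0.02],[0,0,0],0.3],
    [[0,0,-0.04],[0,0,0],0.3],
    [[0,0,-0.05],[0,0,0],0.3],
    [[-0.04,0.04,0],[0,0,0],0.3],
    [[-0.04,0.04,0],[0,0,0],0.3],
    [[-0.04,0.04,0],[0,0,0],0.3],
    [[-0.02,0.04,0],[0,0,0],0.3]
  ]
}}

```text
time: 5.15
tool_pos: [280.7, -300.5, 284.9]
tcp_rot: [179.8, -0.4, -17.1]
ft_force: [-0.4, -0.1, -0.2]
finger_gap: 59.4
```

>>> {"op": "play_rows", "data": {
  "deltas": [
    [[0,0.04,0],[0,0,0],0.3],
    [[0,0.04,0],[0,0,0],0.3],
    [[0,0.04,0],[0,0,0],0.3],
    [[0,0.04,0],[0,0,0],0.3],
    [[0,0,0],[0,0,0],0.3],
    [[0,0,0],[0,0,0],0.3]
  ]
}}

```text
time: 5.9
tool_pos: [228.7, -460.0, 286.9]
tcp_rot: [179.7, -0.5, -17.2]
ft_force: [0.8, 0.7, 1.1]
finger_gap: 60.1
```

Run:
```python
from h import *
a=shot("top","pics/a6.png",300,215,95,95,6);eyes.snapshot("scene")
s=r.sense();print(s["tool_pos"],s["ft_force"],s["qd"].round(2))
o=cv2.imread("pics/top1.png"); d=cv2.absdiff(o,np.ascontiguousarray(a)).max(2)
f=lambda m:m[100:300,100:480]
cv2.imwrite("pics/c6.png",np.vstack([cv2.resize(f(a),(760,400)),cv2.resize(cv2.cvtColor(f(d),cv2.COLOR_GRAY2BGR)[:, :],(380,200))@np.eye(3) if 0 else cv2.resize(np.hstack([f(cv2.merge([d]*3)),f(o)]),(760,200))]))
```

```text
[ 228.96787192 -459.6877526   287.04901329] [-0.47175506 -0.00471477  0.62515156] [ 0.4  -0.52  0.13  0.1  -0.01  0.13]
```

View pics/c6.png

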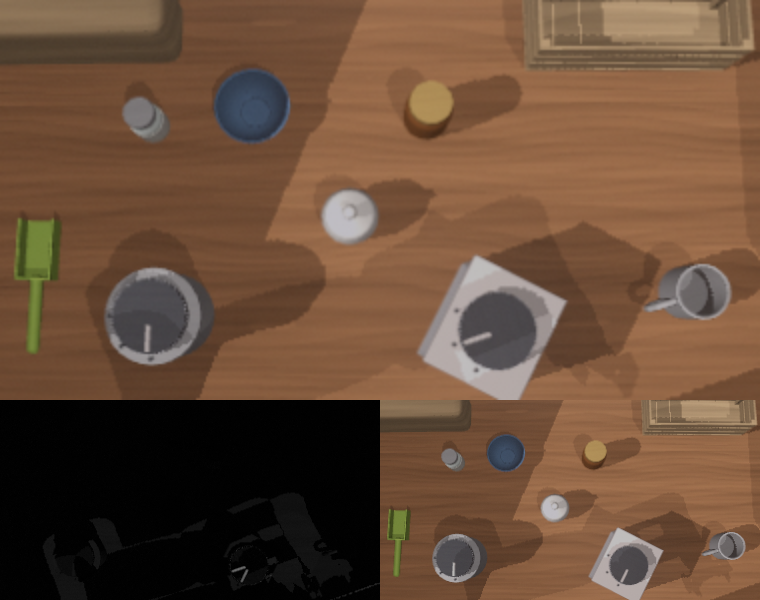

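View pics/a6.png

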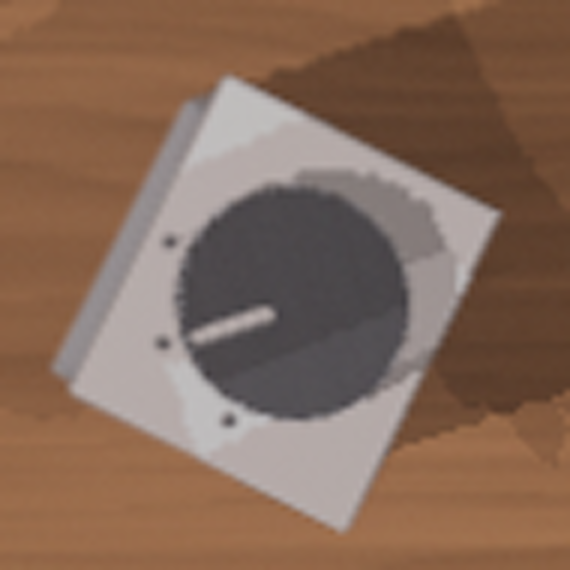

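The pointer now runs to (192,340), in line with the middle stud at (163,343). The bin's corners have not moved, and the other objects show no change except shadows.

```bash
python3 -c "
from bench import r
s=r.sense();print(s['qd'].round(2));print(r.hand_in())"
```

```text
[ 0.4  -0.52  0.13  0.1  -0.01  0.13]
the job is handed in; nothing more can be done
None
```

I turned the rice bin's vent dial clockwise from shut to half open, and it is resting in that click. I straddled the dial with both part-open fingertips, pressed at about 7–10 N and twisted the wrist about 45°. Then I lifted off, retreated and handed the job in at about 6 s; the hand-in reports no verdict.

- **Dial:** in the last picture the pointer lines up with the middle stud. My pixel reading gives about 45–48° of turn. A mid-turn picture showed the dial following the fingers without slip.
- **Bin and other things:** the bin's lid corners are at the same pixels as before. The before/after difference shows only the turned pointer and the arm's shadows, and the caddy's pointer is unchanged. That comparison missed the end of the scoop's handle in its crop only if it lay outside the frame; the full scoop was visible and unmoved.
- **Robot:** it stands clear at (229, -460, 287) mm, and the force reads about zero.
- **Side force:** while pressing there was a side force of about 4–6 N, so the two fingertips were probably loaded unevenly. It did not move the bin visibly.

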